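Tip the hardware into the yellow corner of a parts tote and hold it there

TASK

Take the blue parts tote by its handle with a light grip (at most 40 N: the plastic is brittle), lift it well clear of the bench, over the open middle, and tilt it until all four loose parts in it have slid onto the yellow patch in its corner, so that someone can pick them out. Finish while still holding it in the air, still and clearly tilted (at least 20 degrees), with the parts resting on the yellow; do not touch the parts with the fingers, and leave everything else on the bench undisturbed.

Things in the scene. Friction and masses are not known exactly. Their poses are not given: they have to be found in the camera images.
- tote_handle (a point): The centre of the grip bar of the small blue parts tote, 96 mm above the tote's underside and over its middle. The bar is black, straight and flat-sided, 14 mm wide (tote x), 18 mm tall and 140 mm long (along the tote's y), on a thin post at each end; it is fixed rigidly to the tote and free space lies on both sides. Axes: the tote's own, x along its 190 mm length, y along its 140 mm width, z up out of its mouth.
- tote: The blue open parts tote, loose on the bench: 190 x 140 mm outside (x, y), walls 50 mm tall and 5 mm thick, floor 5 mm thick, about 0.35 kg (hidden spread 0.8 to 1.3 times). Origin: centre of its underside. The corner at its -x, -y end is painted yellow inside. The four parts inside weigh about 70 g together.
- tote_corner (a point): The inner floor corner of the tote where the yellow patch is: at tote x -90, y -65, z 5 mm. The yellow patch on the floor reaches 70 mm from here along +x and along +y of the tote. Axes: the tote's.
- nut_a: A steel hex nut, 18 mm across, 9 mm tall. Its origin is the centre of its underside. It starts flat on the tote's floor, off the yellow patch; it slides on the tote at a slope of about 7 to 11 degrees.
- nut_b: A second steel hex nut, 18 mm across, 9 mm tall. Its origin is the centre of its underside. It starts flat on the tote's floor, off the yellow patch; it slides on the tote at a slope of about 7 to 11 degrees.
- spacer: A round brass spacer, 18 mm across, 12 mm tall. Its origin is the centre of its underside. It starts flat on the tote's floor, off the yellow patch; it slides on the tote at a slope of about 7 to 11 degrees.
- tnut: A dark square tee nut, 18 x 18 mm, 12 mm tall with its collar. Its origin is the centre of its underside. It starts flat on the tote's floor, off the yellow patch; it slides on the tote at a slope of about 7 to 11 degrees.
- tape_roll: A blue roll of tape lying flat, 60 mm across, 19 mm tall, close beside the tote's +y wall. A bystander, to be left where it is. Origin: centre of its underside.
- sanding_block: A cork sanding block, 70 x 40 x 30 mm, close beside the tote's -y wall. A bystander, to be left where it is. Origin: centre of its underside.
- screwdriver: A red-handled screwdriver lying on the left of the bench. A bystander, to be left where it is. Origin: under its middle.
- jar: A glass jar with an orange cap, 60 mm across, 80 mm tall, standing on the left of the bench. A bystander, to be left where it is. Origin: centre of its underside.
- wrench: A steel wrench lying on the right of the bench. A bystander, to be left where it is. Origin: under its middle.
- spray_can: A red spray can, 52 mm across, 150 mm tall, standing on the right of the bench. A bystander, to be left where it is. Origin: centre of its underside. (Also fixed on the bench, seen only in pictures: a blue drawer cabinet far left, a vise far right and a black octagonal jig at the far edge, all over 0.45 m left or right or 0.8 m ahead of the robot.)
Mind the look-alikes: they are no part of the job. There is more than one size of the tote; the one meant has the size given above.

How it is judged:
At the end, for the whole second after the job is handed in: Held by the fingers alone and still (30 mm/s), tilted over 17 degrees, its yellow inner corner over 50 mm above the bench, handle at x < 0.72, |y| < 0.4 m; each part at rest in the tote, its base centre within 72 mm of the yellow corner along tote x and y and 40 mm above the tote floor (angle between tote's own z axis and vertical above 0.3 rad and height (world z) of tote_corner above 0.05 m and world x of tote_handle below 0.72 m and world y of tote_handle between -0.4 and 0.4 m and contact force between the fingers and tote above 1 N and linear speed of tote below 0.03 m/s and angular speed of tote below 0.2 rad/s and x of nut_a in the frame of tote_corner between -0.005 and 0.072 m and y of nut_a in the frame of tote_corner between -0.005 and 0.072 m and z of nut_a in the frame of tote_corner between -0.005 and 0.04 m and linear speed of each of nut_a, nut_b, spacer, tnut below 0.05 m/s and x of nut_b in the frame of tote_corner between -0.005 and 0.072 m and y of nut_b in the frame of tote_corner between -0.005 and 0.072 m and z of nut_b in the frame of tote_corner between -0.005 and 0.04 m and x of spacer in the frame of tote_corner between -0.005 and 0.072 m and y of spacer in the frame of tote_corner between -0.005 and 0.072 m and z of spacer in the frame of tote_corner between -0.005 and 0.04 m and x of tnut in the frame of tote_corner between -0.005 and 0.072 m and y of tnut in the frame of tote_corner between -0.005 and 0.072 m and z of tnut in the frame of tote_corner between -0.005 and 0.04 m and contact force between tote and tape_roll below 0.3 N and contact force between tote and sanding_block below 0.3 N and contact force between tote and screwdriver below 0.3 N and contact force between tote and jar below 0.3 N and contact force between tote and wrench below 0.3 N and contact force between tote and spray_can below 0.3 N); the arm keeps its last pose, push and grip.
It fails at once if the tote is squeezed too hard (over 55 N on a finger) (contact force between the fingers and tote above 110 N).
It fails at once if a part is touched by the robot (contact force between any of the fingers, the arm and nut_a above 0.3 N or contact force between any of the fingers, the arm and nut_b above 0.3 N or contact force between any of the fingers, the arm and spacer above 0.3 N or contact force between any of the fingers, the arm and tnut above 0.3 N).
It fails at once if another thing on the bench is disturbed (moved more than 20 mm) (distance of any of tape_roll, sanding_block, screwdriver, jar, wrench, spray_can from where it was at the start of the episode above 0.02 m).
It also fails if it takes over 38 s, if anything falls off the work surface, if the arm or the gripper's body presses on something with over 40 N, if the wrist force passes 120 N, or if a joint passes its speed limit or range.

ROBOT

A 6-joint arm with a two-finger parallel gripper is mounted at the origin on the work surface. World frame = base frame: x ahead of the robot, y to its left, z up, the work surface at z = 0. Lengths are in m, angles in rad, forces in N, time in s.
With the tool pointing down it reaches from about 0.375 to 0.9 m from the base axis. Payload 3.1 kg.
Tool frame: the origin (TCP) lies midway between the tips of the shut fingers; the grasp point (between the pads) lies 19 mm behind it; z points along the fingers, y is the line along which they close (so a half turn about z gives the same grasp; the last joint's range is limited). The gripper opens to 85 mm and grips with 20 to 120 N. Pads are 22 mm wide; open, the fingers measure 114 mm over their backs; the gripper's body (76 mm by 85 mm) begins 54 mm behind the grasp point. The pads swing forward as they close: fully open they stand 13 mm farther back than shut.
Start: joints at [-1.325, 0.527, 1.433, -0, 1.181, -0.178], TCP at [0.257, -0.57, 0.231] pointing down, gripper open.
Joint ranges: [-3.08, 3.08], [-0.75, 2.2], [0.22, 2.44], [-1.43, 4.57], [0, 2.65], [-2.85, 2.85]. Speed limits (rad/s): [2.79, 2.79, 3.14, 3.14, 3.14, 3.14].

INTERFACE

Orientations are given as a rotation vector (axis times angle).
In Python, from bench import observe, eyes, r, spotter gives the robot as it stands.
- The arm moves only by the tool send_rows, never from a script. Its argument "targets" is one flat list of numbers, 7 for each row, row after row: the shift along the tool's x, y, z in m, then the turn, a rotation vector about the tool's x, y, z in degrees, then the closure in counts, from 0 (fully open) to 255 (shut). A call has 1 to 5 rows; each row is the pose to reach, as a shift and turn from the pose commanded when the call began, along the tool's axes at that moment; what a row does not reach only later rows make up. A row lasts 1/8 s, in which the tool goes at most 62.5 mm and 10.7 degrees, less where a joint would pass 70% of its speed; a pose out of reach is approached as far as the arm can. A call with a gripper value outside its range is refused whole. The fingers move at their own pace and stop on an object; "newtons" is the grip in N (left out, the last holds). Time passes only in rows, so rows that repeat a pose let the fingers close. It gives the time, the measured TCP pose, the force, the opening and the grip force at its end, in the units of the state.
- observe(): the state, without advancing time (a new reading comes with each control period).
- eyes.camera(name): name is "scene" or "top"; returns a dict with "image" (384x512x3 uint8, red, green, blue), "z_map" (384x512 float32, m along the optical axis (not along the pixel's ray), 0 where there is no reading), "fx", "fy", "cx", "cy" (pixels), "dist_coeffs" ([k1, k2, p1, p2, k3] as OpenCV has them; the pictures are not rectified), "extrinsics" (4x4, takes a point from camera to world coordinates). Camera axes: x right, y up, looking along -z (the intrinsics and any distortion apply to the point x, -y, -z); pixel columns grow to the right and rows downward; lengths in m; the calibration is good to about 2 mm. A picture is of the moment at which its call begins.
- r.job_done(): hands the job in; it is judged then, once.
Trained networks look in a picture, given as the dict that the camera call returned (one of the last four; its "shot" number tells which), for a name from the list of things; names that differ only in an ending like _2 or _b are one class to them, and where a whole thing is asked for, a point or a joint stands for the part that bears it (a point fixed in the world has none). Each returns a list of dicts, best first, with "score" (0 to 1); they miss things now and then, are a little off and sometimes report something else, mostly with a low value. They report only what shows in the picture. A call takes as long as a camera call. They do not tell look-alikes from the thing itself.
- spotter.recognise(thing, picture): "pixel" ([column, row] in pixels, amid what is visible of it).
The state is a dict: "t": time; "qpos": joint angles; "joint_velocities": joint speeds; "tau": joint torques, N m; "eef_pos": TCP position; "ee_rot": TCP orientation; "force": force on the tool from outside, world axes, zero at the start; "moment": the same for the moment, N m; "grip_width": opening from 0.0 (shut) to 1.0 (fully open); "finger_force": force on a finger pad.
Only numpy, scipy, OpenCV 4.12 (cv2) and the standard library are available. Lean on these libraries where they do the work, as an engineer would, in place of code of your own. Each camera call takes 0.05 s, during which the arm holds its last target. There are 200 camera calls.

## Working session

There is one attempt and no reset: what is moved stays moved. The work goes in short steps, Python scripts to look and compute and a tool call to move; the robot and the scene stay as the last step left them, time stands still between calls to the robot, and variables do not carry over. Pictures are saved under pics/ and viewed, at most 10 in all, crops included, and the job is handed in when it is done.

Besides the shell and the picture viewer there is one more tool, called after "Request:" by a JSON object that holds its "method" and its "body". send_rows: Moves the arm, as the interface text tells. Its arguments: {"type":"object","properties":{"targets":{"type":"array"},"newtons":{"type":"number"}},"required":["targets"]}

```bash
mkdir -p pics; ls
cat > h.py <<'E'
import numpy as np, cv2
from scipy.spatial.transform import Rotation as R
from bench import observe, eyes, r, spotter
def K(c): return np.array([[c['fx'],0,c['cx']],[0,c['fy'],c['cy']],[0,0,1.]])
def world(c, px, z=None):
    """pixels (n,2) -> world points, depth from z_map, or on the plane z"""
    px=np.atleast_2d(np.array(px,float)); E=np.array(c['extrinsics'])
    n=cv2.undistortPoints(px[:,None,:],K(c),np.array(c['dist_coeffs'],float))[:,0]
    d=np.c_[n[:,0],-n[:,1],-np.ones(len(n))]
    if z is None:
        i=np.round(px).astype(int); s=c['z_map'][i[:,1],i[:,0]][:,None]
    else:
        w=d@E[:3,:3].T; s=((z-E[2,3])/w[:,2])[:,None]
    return (d*s)@E[:3,:3].T+E[:3,3]
def save(c,name,box=None,k=1):
    im=c['image'][:,:,::-1]
    if box: a,b,e,f=box; im=im[b:f,a:e]
    cv2.imwrite('pics/'+name,cv2.resize(im,None,fx=k,fy=k,interpolation=cv2.INTER_CUBIC))
E
python3 - <<'E'
from h import *
a=[]
for n in ('top','scene'):
    c=eyes.camera(n); np.savez(n+'.npz',**{k:v for k,v in c.items()}); save(c,n+'0.png',k=1.5)
    for t in ('tote','tote_handle','nut_a','spacer','tnut','tape_roll','sanding_block','screwdriver','jar','wrench','spray_can'):
        for d in spotter.recognise(t,c)[:3]:
            print(n,t,np.round(d['pixel']),round(d['score'],2),world(c,d['pixel']).round(3))
print(observe())
E
```

```text
pics
top tote [357. 224.] 0.75 [[ 0.446 -0.284  0.08 ]]
top tote [267. 204.] 0.56 [[ 0.506 -0.039  0.103]]
top tote_handle [268. 206.] 0.89 [[ 0.511 -0.044  0.009]]
top tote_handle [353. 229.] 0.65 [[ 0.437 -0.292  0.006]]
top tnut [257. 187.] 0.55 [[ 0.565 -0.013  0.018]]
top tape_roll [222. 211.] 0.62 [[ 0.5    0.091 -0.   ]]
top sanding_block [310. 194.] 0.69 [[ 0.538 -0.166  0.03 ]]
top screwdriver [108. 242.] 0.76 [[0.416 0.422 0.026]]
top screwdriver [105. 171.] 0.29 [[0.613 0.412 0.08 ]]
top screwdriver [267. 202.] 0.28 [[ 0.511 -0.039  0.102]]
top jar [109. 172.] 0.82 [[0.609 0.4   0.08 ]]
top jar [108. 239.] 0.29 [[0.424 0.423 0.025]]
top wrench [405. 210.] 0.87 [[ 0.486 -0.454  0.006]]
top spray_can [402. 162.] 0.64 [[ 0.608 -0.402  0.133]]
scene tote [157. 190.] 0.89 [[ 0.411 -0.3    0.001]]
scene tote [246. 199.] 0.75 [[ 0.498 -0.039  0.005]]
scene tote_handle [244. 198.] 0.98 [[ 0.491 -0.045  0.001]]
scene tote_handle [159. 192.] 0.79 [[ 0.424 -0.292  0.005]]
scene tnut [282. 192.] 0.44 [[0.479 0.074 0.003]]
scene tape_roll [281. 195.] 0.77 [[0.492 0.066 0.002]]
scene sa
[... 439 characters left out ...]
2]]
{'t': 1.2, 'qpos': array([-1.32549380e+00,  5.27517237e-01,  1.43265755e+00, -3.65934093e-06,
        1.18140060e+00, -1.78478637e-01]), 'joint_velocities': array([ 1.01106858e-04, -5.63283046e-04,  1.25596779e-03, -6.40421470e-04,
       -4.27129617e-04, -6.63983100e-05]), 'tau': array([-5.50677123e-04, -4.42338395e+01, -1.78417593e+01, -2.24032992e-04,
        9.50440044e-04, -2.87714556e-06]), 'eef_pos': array([ 0.25704422, -0.56969501,  0.23131334]), 'ee_rot': array([ 3.07131366e+00,  6.60702349e-01, -4.40840419e-06]), 'force': array([-0.64215276, -0.12961124, -0.35068346]), 'moment': array([-0.01404477,  0.0502864 , -0.0147811 ]), 'finger_force': 0.0, 'grip_width': 0.99824765816931}
```

Run:
```python
from h import *
c=dict(np.load('top.npz')); save(c,'topc.png',(180,140,440,280),3)
```

```text
(no output)
```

View pics/top0.png

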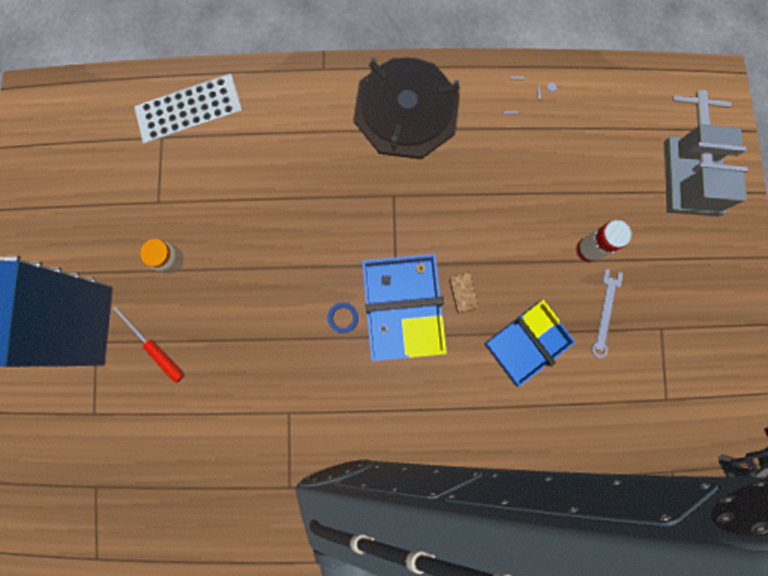

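View pics/topc.png

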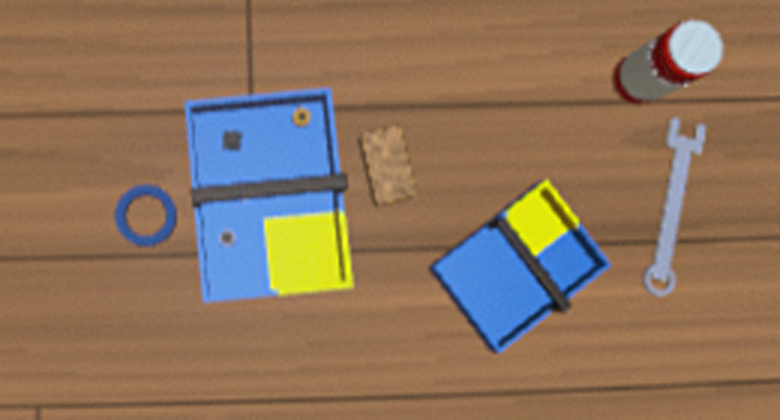

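The image shows two candidate totes. The larger one is at about (268,205), holds the parts and has the tape and cork beside it. The smaller empty one is at about (353,228). I choose the first and will measure its bar and rims to check the size.

Run:
```python
from h import *
for n in('top','scene'):
    c=dict(np.load(n+'.npz')); v,u=np.mgrid[0:384,0:512]; px=np.c_[u.ravel(),v.ravel()]
    P=world(c,px); im=c['image'].reshape(-1,3).astype(int)
    near=(abs(P[:,0]-.505)<.16)&(abs(P[:,1]+.04)<.16)
    for lab,m in(('bar',near&(P[:,2]>.088)&(P[:,2]<.115)),('rim',near&(P[:,2]>.04)&(P[:,2]<.06)&(im[:,2]>im[:,0]+40)),
                 ('yellow',near&(im[:,0]>150)&(im[:,1]>150)&(im[:,2]<80)&(P[:,2]<.02))):
        if m.sum()<5: print(n,lab,m.sum());continue
        q=P[m]; (cx,cy),(w,h),a=cv2.minAreaRect(q[:,:2].astype(np.float32)); 
        print(n,lab,m.sum(),'c',round(cx,4),round(cy,4),'wh',round(w,3),round(h,3),'a',round(a,1),'z',np.percentile(q[:,2],[5,50,95]).round(3),'med',np.median(q,0).round(4))
    c2=eyes.camera(n)
    for t in ('nut_a','spacer','tnut'):
        pass
c=dict(np.load('scene.npz')); save(c,'scenec.png',(130,140,330,270),4)
```

```text
top bar 295 c 0.5128 -0.046 wh 0.014 0.139 a 4.1 z [0.098 0.104 0.107] med [ 0.5124 -0.0471  0.104 ]
top rim 307 c 0.5127 -0.0459 wh 0.189 0.14 a 4.0 z [0.043 0.049 0.052] med [ 0.5587 -0.012   0.0489]
top yellow 539 c 0.5047 -0.0836 wh 0.173 0.08 a 3.8 z [0.001 0.005 0.008] med [ 0.4574 -0.0814  0.0047]
scene bar 391 c 0.5124 -0.0486 wh 0.019 0.14 a 4.5 z [0.089 0.102 0.106] med [ 0.5162 -0.0499  0.1016]
scene rim 402 c 0.5128 -0.0492 wh 0.192 0.14 a 4.6 z [0.041 0.048 0.052] med [ 0.6002 -0.0298  0.0484]
scene yellow 292 c 0.4178 -0.0834 wh 0.155 0.061 a 9.2 z [0.003 0.006 0.009] med [ 0.4543 -0.0779  0.0057]
```

View pics/scenec.png

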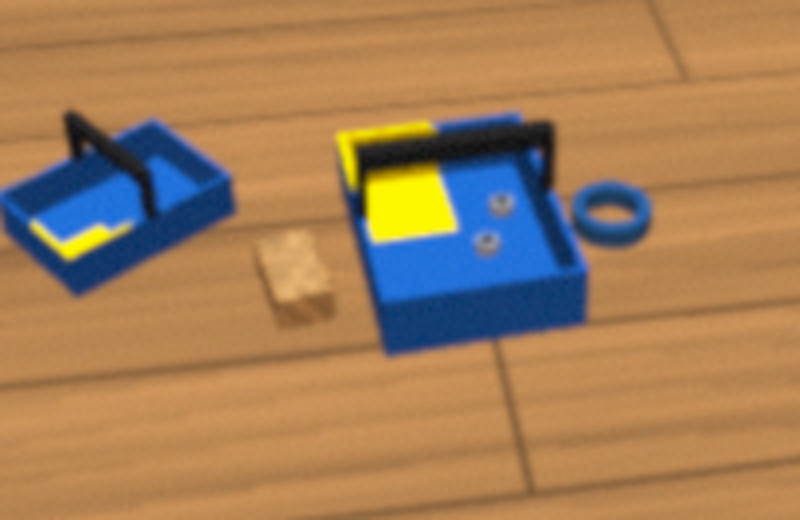

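The chosen tote's rim measures 190 x 140 mm and its bar 139 x 14 mm with the top at 104 mm, so it is the right one. The scene crop agrees: parts are visible in it at about (252,195), with the cork and tape on either side. Its centre is about (0.513, -0.0475) and its yaw is +4.2°.

```bash
cat >> h.py <<'E'
def down(phi): 
    return R.from_euler('z',phi,degrees=True)*R.from_euler('x',180,degrees=True)
def to(pos,rot):
    s=observe(); Q=R.from_rotvec(s['ee_rot'])
    print('t',s['t'],'at',s['eef_pos'].round(4),'grip',round(s['grip_width'],3),s['finger_force'],'F',s['force'].round(1))
    print('shift mm',(Q.inv().apply(np.array(pos)-s['eef_pos'])*1000).round(1),'turn deg',(Q.inv()*rot).as_rotvec(degrees=True).round(2))
E
python3 -c "
from h import *
to([.513,-.0475,.23],down(94.2))"
```

```text
t 1.3 at [ 0.257  -0.5697  0.2313] grip 0.993 0.0 F [-0.4  0.7  1.2]
shift mm [ 448.  -370.7    1.3] turn deg [ -0.    -0.   -69.92]
```

Request:
{"method": "send_rows", "body": {"targets": [0.448, -0.371, 0.001, 0, 0, -69.9, 0, 0.448, -0.371, 0.001, 0, 0, -69.9, 0, 0.448, -0.371, 0.001, 0, 0, -69.9, 0, 0.448, -0.371, 0.001, 0, 0, -69.9, 0, 0.448, -0.371, 0.001, 0, 0, -69.9, 0], "newtons": 36}}

```text
t: 1.92
eef_pos: [0.3953, -0.2875, 0.2311]
ee_rot: [2.435, 1.983, 0.0]
force: [0.7, -1.1, -0.3]
grip_width: 0.999
finger_force: 0.0
```

```bash
python3 -c "
from h import *
to([.513,-.0475,.23],down(94.2))"
```

```text
t 1.925 at [ 0.3953 -0.2875  0.2311] grip 0.999 0.0 F [ 0.7 -1.1 -0.3]
shift mm [258.8  66.7   1. ] turn deg [  0.05   0.04 -15.88]
```

Request:
{"method": "send_rows", "body": {"targets": [0.255, 0.067, 0.001, 0, 0, -15.5, 0, 0.255, 0.067, 0.001, 0, 0, -15.5, 0, 0.255, 0.067, 0.001, 0, 0, -15.5, 0, 0.255, 0.067, 0.001, 0, 0, -15.5, 0, 0.255, 0.067, 0.001, 0, 0, -15.5, 0]}}

```text
t: 2.55
eef_pos: [0.5141, -0.0503, 0.2299]
ee_rot: [2.146, 2.293, 0.001]
force: [0.1, -0.1, 0.2]
grip_width: 1.002
finger_force: 0.0
```

```bash
python3 -c "
from h import *
to([.5128,-.0475,.077],down(94.2))"
```

```text
t 2.55 at [ 0.5141 -0.0503  0.2299] grip 1.002 0.0 F [ 0.1 -0.1  0.2]
shift mm [  2.8  -1.3 152.9] turn deg [ 0.05 -0.01 -0.41]
```

Next I descend to just above the final height and check from both cameras.

Request:
{"method": "send_rows", "body": {"targets": [0.003, -0.001, 0.04, 0, 0, -0.4, 0, 0.003, -0.001, 0.09, 0, 0, -0.4, 0, 0.003, -0.001, 0.125, 0, 0, -0.4, 0, 0.003, -0.001, 0.153, 0, 0, -0.4, 0, 0.003, -0.001, 0.153, 0, 0, -0.4, 0]}}

```text
t: 3.18
eef_pos: [0.5102, -0.0511, 0.0751]
ee_rot: [-2.143, -2.291, 0.004]
force: [-0.0, -0.0, 0.6]
grip_width: 1.002
finger_force: 0.0
```

Run:
```python
from h import *
to([.5128,-.0475,.077],down(94.2))
c=eyes.camera('scene'); save(c,'s2.png',(130,90,330,260),4)
```

```text
t 3.175 at [ 0.5102 -0.0511  0.0751] grip 1.002 0.0 F [-0.  -0.   0.6]
shift mm [ 3.4  2.8 -1.9] turn deg [-0.27 -0.09 -0.36]
```

View pics/s2.png

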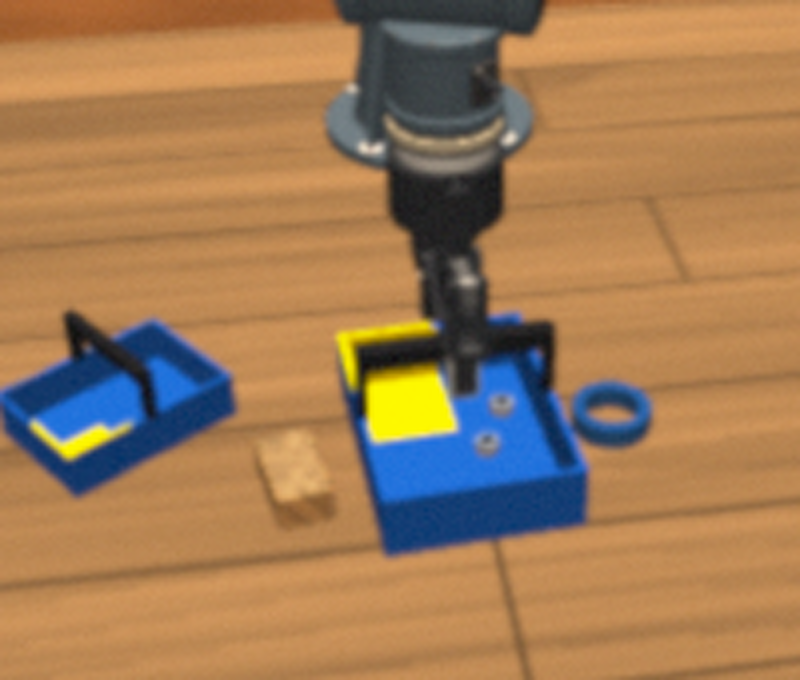

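The crop shows the fingers straddling the bar near its middle, about (243,180) in the full picture, clear of the parts. I correct the few millimetres of offset and close.

Request:
{"method": "send_rows", "body": {"targets": [0.003, 0.003, -0.002, -0.2, 0, -0.3, 0, 0.003, 0.003, -0.002, -0.2, 0, -0.3, 90, 0.003, 0.003, -0.002, -0.2, 0, -0.3, 180, 0.003, 0.003, -0.002, -0.2, 0, -0.3, 255, 0.003, 0.003, -0.002, -0.2, 0, -0.3, 255], "newtons": 36}}

```text
t: 3.85
eef_pos: [0.5141, -0.0473, 0.079]
ee_rot: [2.137, 2.3, 0.003]
force: [-3.6, 1.4, 3.3]
grip_width: 0.156
finger_force: 34.8
```

Request:
{"method": "send_rows", "body": {"targets": [0, 0, 0, 0, 0, 0, 255, 0, 0, 0, 0, 0, 0, 255, 0, 0, 0, 0, 0, 0, 255, 0, 0, 0, 0, 0, 0, 255]}}

```text
t: 4.35
eef_pos: [0.5143, -0.0473, 0.079]
ee_rot: [2.137, 2.3, 0.003]
force: [-1.1, 0.0, 4.8]
grip_width: 0.155
finger_force: 36.7
```

The bar is gripped: the opening reads about 13 mm and the force 36.7 N. Lift.

Request:
{"method": "send_rows", "body": {"targets": [0, 0, -0.005, 0, 0, 0, 255, 0, 0, -0.015, 0, 0, 0, 255, 0, 0, -0.03, 0, 0, 0, 255, 0, 0, -0.05, 0, 0, 0, 255, 0, 0, -0.07, 0, 0, 0, 255]}}

```text
t: 4.97
eef_pos: [0.5144, -0.0474, 0.1501]
ee_rot: [2.137, 2.299, 0.004]
force: [0.4, -0.2, -4.8]
grip_width: 0.157
finger_force: 35.4
```

Request:
{"method": "send_rows", "body": {"targets": [0, 0, -0.025, 0, 0, 0, 255, 0, 0, -0.05, 0, 0, 0, 255, 0, 0, -0.075, 0, 0, 0, 255, 0, 0, -0.1, 0, 0, 0, 255, 0, 0, -0.12, 0, 0, 0, 255]}}

```text
t: 5.6
eef_pos: [0.5137, -0.0473, 0.2706]
ee_rot: [2.136, 2.299, 0.005]
force: [-0.2, 0.1, -4.2]
grip_width: 0.163
finger_force: 35.4
```

Request:
{"method": "send_rows", "body": {"targets": [0, 0, -0.012, 0, 0, 0, 255, 0, 0, -0.018, 0, 0, 0, 255, 0, 0, -0.02, 0, 0, 0, 255, 0, 0, -0.02, 0, 0, 0, 255]}}

```text
t: 6.1
eef_pos: [0.5135, -0.0474, 0.2882]
ee_rot: [2.138, 2.3, 0.003]
force: [-0.6, -0.7, -4.9]
grip_width: 0.158
finger_force: 35.4
```

Run:
```python
from h import *
s=observe(); Q=R.from_rotvec(s['ee_rot']); yaw=4.5
T=R.from_euler('z',yaw,degrees=True); ax=T.apply(np.array([1,-1,0])/2**.5)
print(s['eef_pos'],s['finger_force'],s['force'],s['qpos'].round(3),'tool axis for tilt',Q.inv().apply(ax).round(3))
c=eyes.camera('scene'); save(c,'s3.png',(130,60,330,250),4)
```

```text
[ 0.51352058 -0.04735295  0.28816498] 35.38921773433685 [-0.55596831 -0.66649302 -4.85168447] [-3.100e-01  3.110e-01  1.633e+00  1.000e-03  1.196e+00 -3.830e-01] tool axis for tilt [-0.703  0.711  0.001]
```

View pics/s3.png

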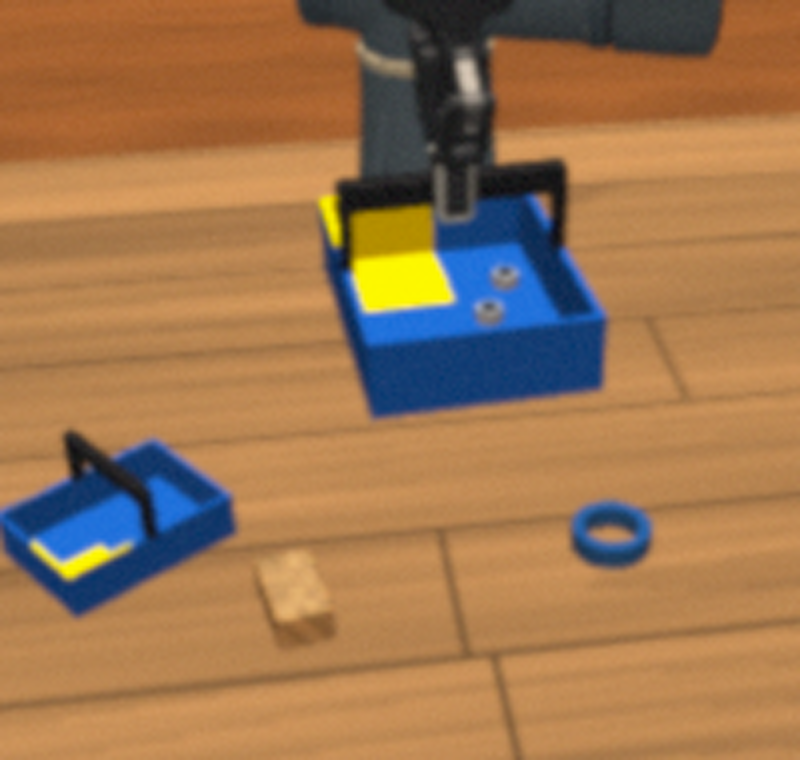

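The tote hangs level and well clear, with the nuts still at about (256,129) and (252,137). Now I tilt it gradually toward the yellow corner.

Request:
{"method": "send_rows", "body": {"targets": [0, 0, 0, -1, 1, 0, 255, 0, 0, 0, -2.8, 2.8, 0, 255, 0, 0, 0, -4.6, 4.6, 0, 255, 0, 0, 0, -6.4, 6.4, 0, 255, 0, 0, 0, -8, 8, 0, 255]}}

```text
t: 6.78
eef_pos: [0.5135, -0.0477, 0.2884]
ee_rot: [-2.124, -2.286, -0.314]
force: [0.6, 0.1, -4.5]
grip_width: 0.157
finger_force: 35.4
```

Request:
{"method": "send_rows", "body": {"targets": [0, 0, 0, -1.6, 1.6, 0, 255, 0, 0, 0, -3.2, 3.2, 0, 255, 0, 0, 0, -4.8, 4.8, 0, 255, 0, 0, 0, -6.4, 6.4, 0, 255, 0, 0, 0, -8, 8, 0, 255]}}

```text
t: 7.4
eef_pos: [0.5135, -0.0479, 0.2884]
ee_rot: [-2.088, -2.248, -0.618]
force: [-0.2, -0.2, -4.6]
grip_width: 0.157
finger_force: 35.5
```

Request:
{"method": "send_rows", "body": {"targets": [0, 0, 0, -1.6, 1.6, 0, 255, 0, 0, 0, -3.2, 3.2, 0, 255, 0, 0, 0, -4.4, 4.4, 0, 255, 0, 0, 0, -5, 5, 0, 255, 0, 0, 0, -5, 5, 0, 255]}}

```text
t: 8.02
eef_pos: [0.5137, -0.0479, 0.2885]
ee_rot: [-2.056, -2.213, -0.803]
force: [-0.7, 0.2, -3.9]
grip_width: 0.16
finger_force: 35.5
```

Request:
{"method": "send_rows", "body": {"targets": [0, 0, 0, 0, 0, 0, 255, 0, 0, 0, 0, 0, 0, 255, 0, 0, 0, 0, 0, 0, 255, 0, 0, 0, 0, 0, 0, 255, 0, 0, 0, 0, 0, 0, 255]}}

```text
t: 8.65
eef_pos: [0.5139, -0.0474, 0.2888]
ee_rot: [-2.055, -2.213, -0.804]
force: [-0.5, 0.6, -4.2]
grip_width: 0.156
finger_force: 35.5
```

```bash
cat > chk.py <<'E'
from h import *
import sys
s=observe(); Q=R.from_rotvec(s['ee_rot']); G=s['eef_pos']-Q.apply([0,0,.019])
print('tool tilt',np.degrees(np.arccos(-Q.as_matrix()[2,2])).round(1),'grasp',G.round(3),s['finger_force'],s['force'])
for n in('scene','top'):
    c=eyes.camera(n); v,u=np.mgrid[0:384,0:512]; px=np.c_[u.ravel(),v.ravel()]; P=world(c,px)
    near=(np.linalg.norm(P-(G-[0,0,.06]),axis=1)<.17); b=px[near]
    bb=[max(0,b[:,0].min()-5),max(0,b[:,1].min()-5),b[:,0].max()+5,b[:,1].max()+5]; print(n,bb)
    save(c,f'{n}_{sys.argv[1]}.png',bb,5)
    im=c['image'].reshape(-1,3).astype(int)
    y=near&(im[:,0]>150)&(im[:,1]>150)&(im[:,2]<90)
    # dominant yellow plane = floor (RANSAC)
    q=P[y]; rng=np.random.default_rng(0); best=(0,)
    for _ in range(300):
        if len(q)<30: break
        a=q[rng.choice(len(q),3,False)]; m=np.cross(a[1]-a[0],a[2]-a[0]); m/=np.linalg.norm(m)+1e-12
        if abs(m[2])<.75: continue
        k=abs((q-a[0])@m)<.004
        if k.sum()>best[0]: best=(k.sum(),k)
    if best[0]:
        w=q[best[1]]; m=np.linalg.svd(w-w.mean(0))[2][2]; m*=np.sign(m[2])
        print(n,'floor normal',m.round(3),'tilt',np.degrees(np.arccos(m[2])).round(1),best[0],len(q),'tool -z',-Q.as_matrix()[:,2].round(3),'floor dist',((G-w.mean(0))@m).round(3))
    np.savez(n+'_c.npz',**c)
E
python3 chk.py 1
```

```text
tool tilt 29.8 grasp [ 0.508 -0.055  0.305] 35.52360713481903 [-0.49296786  0.60208218 -4.24333383]
scene [np.int64(199), np.int64(53), np.int64(295), np.int64(167)]
scene floor normal [ 0.836 -0.023  0.548] tilt 56.8 145 323 tool -z [-0.327 -0.375  0.867] floor dist 0.102
top [np.int64(224), np.int64(139), np.int64(309), np.int64(239)]
top floor normal [-0.322 -0.373  0.87 ] tilt 29.5 354 410 tool -z [-0.327 -0.375  0.867] floor dist 0.094
```

View pics/scene_1.png

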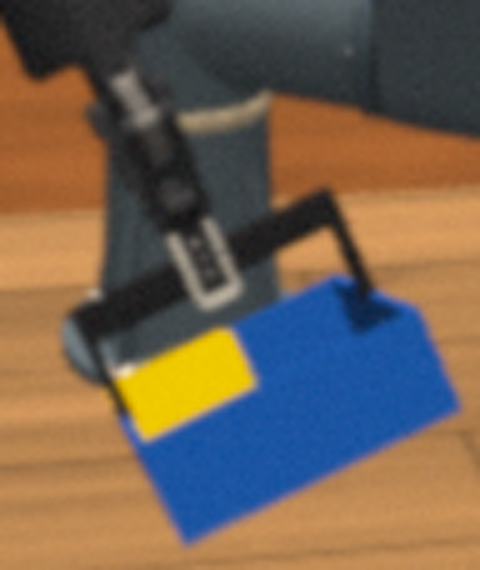

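View pics/top_1.png

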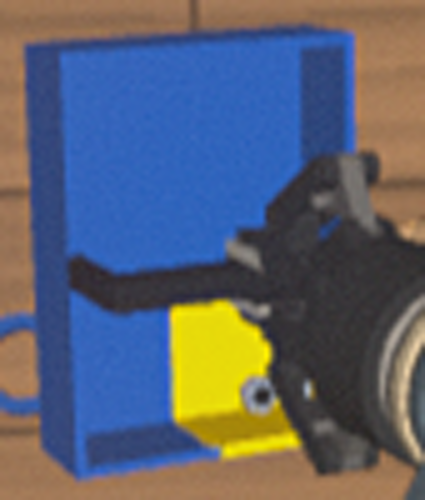

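The top view shows one nut on the yellow by the -x wall, at crop (260,395), and the gripper hides the rest of the corner. I'll work out a pose in which the scene camera sees into the corner over the walls.

Run:
```python
from h import *
E={n:np.load(n+'_c.npz')['extrinsics'] for n in('scene','top')}
for n in E: print(n,E[n][:3,3].round(3))
s=observe();G=s['eef_pos']-R.from_rotvec(s['ee_rot']).apply([0,0,.019])
def vis(G,yaw,a,t,cam):
    # tilt t toward tote direction angle a (deg; 225 = corner)
    d=np.array([np.cos(np.radians(a)),np.sin(np.radians(a)),0]); ax=np.cross([0,0,1],d)
    T=R.from_euler('z',yaw,degrees=True)*R.from_rotvec(ax*np.radians(t))
    C=T.inv().apply(cam-np.array(G))+[0,0,.096]; out=[]
    for p in [(-81,-56),(-63,-56),(-45,-56),(-30,-56),(-81,-38),(-63,-38),(-81,-20)]:
        p=np.array([*p,12])/1000; v=C-p; k=(.05-p[2])/v[2]; h=p+k*v
        out.append(int(v[2]>0 and abs(h[0])<.09 and abs(h[1])<.065))
    return out,C.round(2)
for g in (G,G-[0,0,.08],G+[.1,0,-.08]):
  for a,t in((225,30),(225,21),(240,22),(250,22)):
    for yaw in(4.5,30,50): print(g.round(2),a,t,yaw,*vis(g,yaw,a,t,E['scene'][:3,3]))
```

```text
scene [ 1.318 -0.158  0.686]
top [ 0.416 -0.01   1.054]
[ 0.51 -0.05  0.31] 225 30 4.5 [0, 0, 0, 0, 0, 0, 0] [ 0.89 -0.07  0.2 ]
[ 0.51 -0.05  0.31] 225 30 30 [0, 0, 0, 0, 0, 0, 1] [ 0.77 -0.37  0.37]
[ 0.51 -0.05  0.31] 225 30 50 [0, 0, 0, 0, 0, 0, 1] [ 0.59 -0.54  0.51]
[ 0.51 -0.05  0.31] 225 21 4.5 [1, 1, 1, 0, 1, 1, 1] [ 0.88 -0.09  0.29]
[ 0.51 -0.05  0.31] 225 21 30 [0, 0, 0, 0, 0, 0, 1] [ 0.74 -0.4   0.41]
[ 0.51 -0.05  0.31] 225 21 50 [0, 0, 0, 0, 0, 0, 1] [ 0.55 -0.58  0.51]
[ 0.51 -0.05  0.31] 240 22 4.5 [1, 1, 1, 1, 1, 1, 1] [ 0.86 -0.06  0.35]
[ 0.51 -0.05  0.31] 240 22 30 [0, 0, 0, 0, 1, 1, 1] [ 0.73 -0.36  0.49]
[ 0.51 -0.05  0.31] 240 22 50 [0, 0, 0, 0, 0, 0, 1] [ 0.53 -0.54  0.59]
[ 0.51 -0.05  0.31] 250 22 4.5 [1, 1, 1, 1, 1, 1, 1] [ 0.85 -0.04  0.4 ]
[ 0.51 -0.05  0.31] 250 22 30 [0, 0, 0, 0, 1, 1, 1] [ 0.7  -0.34  0.54]
[ 0.51 -0.05  0.31] 250 22 50 [0, 0, 0, 0, 0, 0, 1] [ 0.5  -0.52  0.63]
[ 0.51 -0.05  0.23] 225 30 4.5 [1, 1, 0, 0, 1, 1, 1] [ 0.92 -0.05  0.27]
[ 0.51 -0.05  0.23] 225 30 30 [0, 0, 0, 0, 0, 0, 1] [ 0.8  -0.34  0.44]
[ 0.51 -0.05  0.23] 225 30 50 [
[... 859 characters left out ...]
5 30 50 [0, 0, 0, 0, 1, 1, 1] [ 0.56 -0.43  0.58]
[ 0.61 -0.05  0.23] 225 21 4.5 [1, 1, 1, 1, 1, 1, 1] [ 0.8  -0.06  0.39]
[ 0.61 -0.05  0.23] 225 21 30 [0, 0, 0, 0, 1, 1, 1] [ 0.68 -0.33  0.5 ]
[ 0.61 -0.05  0.23] 225 21 50 [0, 0, 0, 0, 0, 0, 1] [ 0.5  -0.49  0.58]
[ 0.61 -0.05  0.23] 240 22 4.5 [1, 1, 1, 1, 1, 1, 1] [ 0.78 -0.02  0.44]
[ 0.61 -0.05  0.23] 240 22 30 [0, 0, 0, 0, 1, 1, 1] [ 0.65 -0.29  0.56]
[ 0.61 -0.05  0.23] 240 22 50 [0, 0, 0, 0, 1, 1, 1] [ 0.48 -0.44  0.65]
[ 0.61 -0.05  0.23] 250 22 4.5 [1, 1, 1, 1, 1, 1, 1] [ 0.76 -0.    0.49]
[ 0.61 -0.05  0.23] 250 22 30 [0, 0, 0, 0, 1, 1, 1] [ 0.63 -0.27  0.61]
[ 0.61 -0.05  0.23] 250 22 50 [0, 0, 0, 0, 1, 1, 1] [ 0.45 -0.42  0.69]
```

```bash
python3 -c "
from h import *
Q=R.from_rotvec(observe()['ee_rot']); print(Q.inv().apply([.09,0,-.055]).round(4))"
```

```text
[-0.0314  0.0647  0.0771]
```

Request:
{"method": "send_rows", "body": {"targets": [-0.003, 0.006, 0.008, 0.3, -0.3, 0, 255, -0.009, 0.018, 0.022, 0.9, -0.9, 0, 255, -0.015, 0.031, 0.037, 1.6, -1.6, 0, 255, -0.021, 0.044, 0.053, 2.4, -2.4, 0, 255, -0.027, 0.056, 0.067, 3.1, -3.1, 0, 255]}}

```text
t: 9.38
eef_pos: [0.5934, -0.0467, 0.2397]
ee_rot: [-2.075, -2.236, -0.687]
force: [0.1, 0.3, -4.2]
grip_width: 0.157
finger_force: 35.5
```

Request:
{"method": "send_rows", "body": {"targets": [-0.003, 0.006, 0.007, 0.4, -0.4, 0, 255, -0.004, 0.009, 0.01, 0.4, -0.4, 0, 255, -0.004, 0.009, 0.01, 0.4, -0.4, 0, 255, -0.004, 0.009, 0.01, 0.4, -0.4, 0, 255, -0.004, 0.009, 0.01, 0.4, -0.4, 0, 255]}}

```text
t: 10.0
eef_pos: [0.6034, -0.0477, 0.2339]
ee_rot: [-2.08, -2.238, -0.674]
force: [0.9, 0.5, -3.9]
grip_width: 0.153
finger_force: 35.5
```

```bash
python3 chk.py 2
```

```text
tool tilt 24.9 grasp [ 0.598 -0.054  0.251] 35.49927771091461 [ 0.92814152  0.51319035 -3.9177636 ]
scene [np.int64(211), np.int64(94), np.int64(302), np.int64(212)]
scene floor normal [-0.213 -0.221  0.952] tilt 17.9 192 593 tool -z [-0.277 -0.317  0.907] floor dist 0.097
top [np.int64(226), np.int64(112), np.int64(299), np.int64(202)]
top floor normal [-0.27  -0.33   0.904] tilt 25.3 373 419 tool -z [-0.277 -0.317  0.907] floor dist 0.094
```

View pics/scene_2.png

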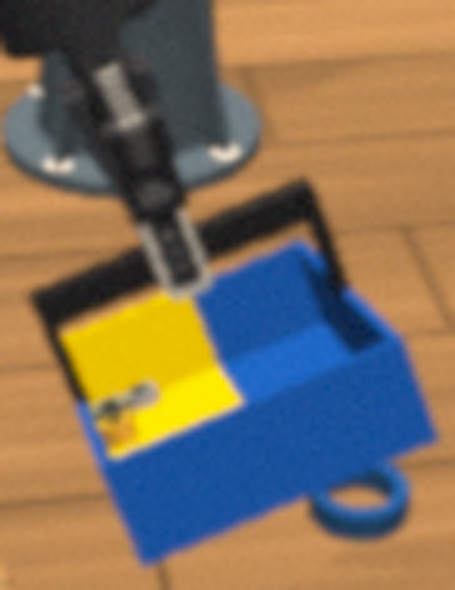

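The scene crop shows the parts clustered in the yellow corner: grey nuts near crop (145,390), the dark tee nut near (105,410) and the brass spacer near (118,430). I check these in the tote frame.

Run:
```python
from h import *
s=observe();Q=R.from_rotvec(s['ee_rot']);G=s['eef_pos']-Q.apply([0,0,.019]);M=Q.as_matrix()
A=np.c_[M[:,1],M[:,0],-M[:,2]]  # tote x,y,z from tool y,x,-z
print('det',np.linalg.det(A).round(2),'tote x',A[:,0].round(2))
ims=[]
for n in('scene','top'):
    c=dict(np.load(n+'_c.npz')); v,u=np.mgrid[0:384,0:512]; px=np.c_[u.ravel(),v.ravel()]; P=world(c,px)
    X=(P-G)@A*1000+[90,65,91]; im=c['image'].reshape(-1,3).astype(int)
    k=(X[:,0]>-8)&(X[:,0]<176)&(X[:,1]>-8)&(X[:,1]<136)&(X[:,2]>3)&(X[:,2]<32)
    y=(im[:,0]>140)&(im[:,1]>130)&(im[:,2]<90); b=(im[:,2]>im[:,0]+50)
    k&=~y&~b
    for p,x,q in zip(px[k],X[k],im[k]): print(n[0],p,x.round(),q) if n=='scene' or k.sum()<60 else None
c=dict(np.load('scene_c.npz')); save(c,'s4.png',(222,162,252,192),18)
```

```text
det 1.0 tote x [0.95 0.02 0.3 ]
s [250 156] [-2. 70. 31.] [169 145 107]
s [251 156] [-1. 73. 30.] [ 96 107 145]
s [251 157] [-3. 72. 27.] [133 126 130]
s [251 158] [-0. 71. 25.] [168 146 112]
s [252 159] [ 0. 72. 22.] [112 116 134]
s [252 160] [-2. 71. 19.] [132 125 123]
s [252 161] [-2. 70. 16.] [168 146 110]
s [253 161] [-2. 73. 15.] [ 97 107 146]
s [253 162] [ 1. 72. 14.] [132 124 129]
s [253 163] [ 1. 71. 11.] [166 145 111]
s [254 164] [-2. 72.  6.] [114 116 136]
s [254 165] [-1. 71.  4.] [136 127 126]
s [226 168] [ 2.  1. 28.] [162 130   0]
s [240 170] [ 4. 32.  9.] [203 178 100]
s [241 170] [-1. 35.  6.] [218 187 101]
s [238 171] [ 6. 26.  9.] [150 130  78]
s [239 171] [14. 29. 10.] [142 130  99]
s [240 171] [10. 31.  8.] [162 153 127]
s [241 171] [ 9. 34.  7.] [192 173 136]
s [236 172] [ 4. 21.  8.] [194 169  96]
s [237 172] [ 9. 23.  8.] [153 141 103]
s [238 172] [10. 25.  8.] [126 120 106]
s [239 172] [15. 28.  8.] [133 129 120]
s [240 172] [16. 30.  8.] [159 151 141]
s [241 172] [10. 33.  5.] [177 161 139]
s [228 173] [ 0.  1. 13.] [146 119  43]
s [234 173] [ 7. 15.  8.] [1
[... 3327 characters left out ...]
7.] [165 154 149]
t [276 189] [ 2. 29.  5.] [158 151 135]
t [277 189] [ 3. 29. 12.] [170 163 157]
t [281 189] [ 2. 19. 14.] [119  99  40]
t [274 190] [ 2. 40. 18.] [158 127   4]
t [275 190] [ 3. 38. 21.] [161 129  44]
t [278 190] [ 3. 32. 26.] [160 130   3]
t [260 191] [ 1. 74.  6.] [106 113 111]
t [267 191] [ 3. 61. 23.] [161 129   4]
t [269 191] [ 3. 56. 26.] [158 128   9]
t [270 191] [ 2. 54. 27.] [159 129  10]
t [271 191] [ 2. 52. 28.] [160 130  10]
t [272 191] [ 2. 50. 29.] [159 128  10]
t [261 192] [ 2. 77. 25.] [ 76  81 106]
t [262 192] [ 2. 76. 28.] [104  94  97]
t [263 192] [ 1. 72. 24.] [129 112  78]
t [264 192] [ 2. 71. 29.] [149 123  49]
t [238 196] [ -3. 136.  19.] [ 75  80 115]
```

View pics/s4.png

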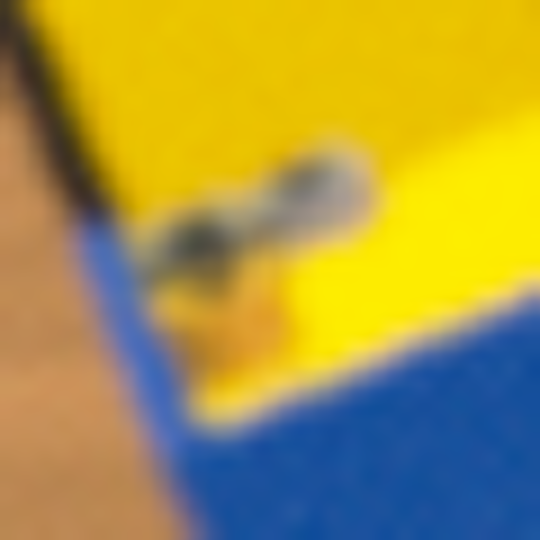

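All four parts are on the yellow, in tote-corner x, y: nuts at about (10,28) and (9,9) mm, tee nut about (27,9), spacer about (45,9). The tote is tilted 25° and did not slip in the grip, so I hand in.

```bash
python3 -c "
from h import *
print(r.job_done())"
```

```text
the job is handed in; nothing more can be done
None
```

I handed the job in with the tote held still in the air at about a 25° tilt, gripped at 36 N, and all four parts resting on the yellow patch; the hand-in returned no verdict.

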